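# Snap the hose clip shut on a stored water pump

### The arm

A 6-joint arm with a two-finger parallel gripper is mounted at the origin on the work surface. World frame = base frame: x ahead of the robot, y to its left, z up, the work surface at z = 0. Lengths are in m, angles in rad, forces in N, time in s.
With the tool pointing down it reaches from about 0.3 to 0.775 m from the base axis. Payload 14.6 kg.
Tool frame: the origin (TCP) lies midway between the tips of the shut fingers; the grasp point (between the pads) lies 19 mm behind it; z points along the fingers, y is the line along which they close (so a half turn about z gives the same grasp; the last joint's range is limited). The gripper opens to 94 mm and grips with 3 to 60 N. Pads are 16 mm wide; open, the fingers measure 119 mm over their backs; the gripper's body (75 mm by 177 mm) begins 78 mm behind the grasp point.
Start: joints at [-1.182, 0.3, 1.521, -0, 1.321, -0.067], TCP at [0.242, -0.494, 0.205] pointing down, gripper open.
Joint ranges: [-3.03, 3.03], [-0.79, 2.21], [0.23, 2.52], [-1.04, 4.18], [0, 3.07], [-2.55, 2.55]. Speed limits (rad/s): [2.22, 2.22, 2.57, 3.14, 3.14, 3.14].

### API

Orientations are given as [roll, pitch, yaw] about the fixed x, y, z axes, in that order (R = Rz(yaw) Ry(pitch) Rx(roll)).
In Python, from station import ctrl gives the robot as it stands. The module is installed in compiled form; this text tells all that it offers.
- The arm moves only by the tool servo_tool, never from a script. Its argument "plan" is a list of rows, each a list of 7 numbers: the opening in per cent of the stroke, from 0 (shut) to 100 (fully open), then the shift along the tool's x, y, z in m, then the turn, a rotation vector about the tool's x, y, z in rad. A call has exactly 8 rows; each row shifts and turns the commanded pose from where the row before left it, along the tool's axes as they then stand; what a row does not reach is not made up. A row lasts 1/8 s, in which the tool goes at most 62.5 mm and 10.7 degrees, less where a joint would pass 70% of its speed; a pose out of reach is approached as far as the arm can. A call with a gripper value outside its range is refused whole. The fingers move at their own pace and stop on an object; "force" is the grip in N (left out, the last holds). Time passes only in rows, so rows that do not move let the fingers close, or fill a call up. It gives the time, the measured TCP pose, the force, the opening and the grip force at its end, in the units of the state.
- ctrl.get_obs(): the state, without advancing time (a new reading comes with each control period).
- ctrl.camera(name): name is "side" or "top"; returns a dict with "pixels" (420x560x3 uint8, red, green, blue), "z_map" (420x560 float32, m along the optical axis (not along the pixel's ray), 0 where there is no reading), "mtx" (3x3 intrinsics, pixels), "pose" (4x4, takes a point from camera to world coordinates). Camera axes: x right, y up, looking along -z (the intrinsics and any distortion apply to the point x, -y, -z); pixel columns grow to the right and rows downward; lengths in m; the calibration is good to about 2 mm. A picture is of the moment at which its call begins.
- ctrl.hand_in(): hands the job in; it is judged then, once.
The state is a dict: "time_s": time; "qpos": joint angles; "joint_vel": joint speeds; "tau": joint torques, N m; "ee_pos": TCP position; "eef_rot": TCP orientation; "force": force on the tool from outside, world axes, zero at the start; "moment": the same for the moment, N m; "grip_width": finger opening in m; "grip_force": force on a finger pad.
Only numpy, scipy, OpenCV 4.12 (cv2) and the standard library are available. Lean on these libraries where they do the work, as an engineer would, in place of code of your own. Each camera call takes 0.05 s, during which the arm holds its last target. There are 200 camera calls.

### The job

Pick the red-handled pliers up off their wooden rest and squeeze the open yellow-eared hose clip on the water pump's orange outlet cap with them until it clicks shut and stays shut by itself; squeeze slowly and stop at the click, because the plastic ears break if crushed. Work the clip with the pliers only, leave the other parts where they are, and finally lay the pliers back flat on their rest as you found them and let go.

Things in the scene. Friction and masses are not known exactly. Their poses are not given: they have to be found in the camera images.
- pliers_grip (a point): Spring-loaded pliers, 207 mm long, 20 mm thick, 135 g, lying flat. Point to grip: midway between the two red handles, half-way up, 70 mm behind the pivot, near the centre of mass; one finger outside each handle. x: from handles to jaws, y: across, z: up. Axes fixed to one half: closing evenly turns them clockwise (from above) by half the joint's value.
- pliers_pivot (a point): Pivot of the pliers (brass rivet), half-way up; axes as pliers_grip. The handles are straight bars 10 mm wide, from 25 to 145 mm behind the pivot, 54 mm over their outer faces at the grip point when let open, 48 to 50 mm when lightly held (joint 0.06), which keeps them level.
- pliers_jaws (a point): Middle of the pliers' jaws, half-way up, 52 mm ahead of the pivot (122 mm ahead of pliers_grip); the tips are 10 mm further on. Let open, the inner faces form a V: 20 mm apart 25 mm ahead of the pivot, 27 mm apart at the tips. The throat is open back to 27 mm ahead of the pivot.
- pliers_arm (a joint): Closing angle of the pliers: 0 let open by the spring, 0.36 rad fully closed. The handles come together by 70 mm per rad at the grip point, the jaws by 52 mm per rad at their middle. The spring alone pushes each handle out with about 5 N at the grip point when open, 6 N when closed.
- rest: Fixed wooden rest: board 210 x 90 x 10 mm with two cross blocks, tops at 35 mm, on which the pliers lie (their middle at 45 mm). Origin on the table, under where the pivot belongs; x: the way the jaws point. Blocks from 20 mm behind to 25 mm ahead of the origin and from 120 to 142 mm behind it; between them fingers have room down to 10 mm.
- pump: Fixed aluminium water pump on a steel plate 190 x 90 x 12 mm. Origin on the table under the axis of its upright outlet, closed by an orange cap 46 mm across, top at 98 mm. The pump barrel, 99 mm high, is on the +x side of the outlet; the clip's ears are on the -x side, where the plate reaches 60 mm from the axis and nothing else stands.
- clip_ears (a point): Midway between the open clip's two yellow ears, half-way up (72 mm above the table), 40 mm from the outlet's axis. Black ring 52 mm across; ears: tabs 22 mm high, from 26 to 50 mm from the axis, 19 mm over their outer faces open, 13 mm shut. x points in to the axis (jaws come in level along +x), y across. The ring turns round the cap under about 1 N at the ears, so they centre between the jaws.
- clip (a joint): Closing angle of the moving ear (-y side): 0 open, 0.16 rad shut. The squeeze rises to about 7 N near 0.06; past 0.12 it snaps shut by itself, the force drops and it stays at 0.155 to 0.16. Let go earlier, it springs open. More than 11 N breaks the ear: closing on after the click does it, even with a gripper's weakest grip.
- bearing: Bystander: steel bearing ring, 52 mm across, 16 mm high. Origin under its centre.
- bush: Bystander: brass flanged bush, 40 mm across, 28 mm high. Origin under its centre.
- spare_cap: Bystander: spare orange cap, 48 mm across, 34 mm high. Origin under its centre.
- wrench: Bystander: wrench lying near the left side.
- oil_can: Bystander: can, 66 mm across, 110 mm high. Origin under its centre.
- cover: Bystander: aluminium cover, 92 mm across, 32 mm high. Origin under its centre.
- spare_clip: Bystander: a second hose clip, already shut, lying loose on the table, ring 52 mm across, 20 mm high. Not the one to work on. Origin under its centre.
There are look-alikes about, which are no part of the job. Leave any green or turquoise look-alike of the rest alone.

How it is judged:
On the way, in this order (a step that is already met when the one before it is completed fails the run):
1. the pliers are lifted off their rest, the clip still open (height (world z) of pliers_pivot above 0.06 m and value of joint clip below 0.08 rad), for 0.1 s.
2. the clip clicks shut between the jaws of the pliers (value of joint clip above 0.145 rad and distance between pliers_jaws and clip_ears below 0.03 m), for 0.1 s.
3. the pliers are back on their rest (horizontal distance between pliers_pivot and rest below 0.025 m and z of pliers_pivot in the frame of rest between 0.04 and 0.052 m and angle between pliers_pivot's own z axis and vertical below 0.12 rad and angle between the x axis of pliers_pivot and the x axis of rest, either way round below 0.3 rad and x of pliers_grip in the frame of rest below -0.03 m), for 0.2 s.
At the end, for the whole second after the job is handed in: The clip is shut (its joint above 0.145 rad) and the pliers lie flat on the rest, let open and still: pivot within 25 mm of the rest's centre, at its height (40 to 52 mm above the table), tilted less than 0.12 rad, jaws pointing the rest's way within 0.3 rad (all of step 3 and value of joint clip above 0.145 rad and linear speed of pliers below 0.02 m/s and value of joint pliers_arm below 0.05 rad); the robot touches nothing.
It fails at once if an ear of the clip was crushed (more than 11 N from the pliers) (contact force between pliers and clip above 11 N).
It fails at once if the robot itself pushed on the clip (contact force between any of the arm, the fingers and clip_ring above 2 N).
It fails at once if one of the other loose parts was moved by more than 25 mm (distance of any of bearing, bush, spare_cap, wrench, oil_can, cover, spare_clip from where it was at the start of the episode above 0.025 m).
It also fails if it takes over 61 s, if anything falls off the work surface, if the arm or the gripper's body presses on something with over 40 N, if the wrist force passes 120 N, or if a joint passes its speed limit or range.

## Working session

There is one attempt and no reset: what is moved stays moved. The work goes in short steps, Python scripts to look and compute and a tool call to move; the robot and the scene stay as the last step left them, time stands still between calls to the robot, and variables do not carry over. Pictures are saved under pics/ and viewed, at most 12 in all, crops included, and the job is handed in when it is done.

Besides the shell and the picture viewer there is one more tool, called after "Request:" by a JSON object that holds its "fn" and its "kwargs", one argument or row to a line. servo_tool: Moves the arm, as the interface text tells. Its arguments: {"type":"object","properties":{"plan":{"type":"array","items":{"type":"array","items":{"type":"number"}}},"force":{"type":"number"}},"required":["plan"]}

```bash
mkdir -p pics; python3 - <<'E'
from station import ctrl
import cv2,numpy as np
for n in("top","side"):
    c=ctrl.camera(n); cv2.imwrite(f"pics/{n}0.png",c["pixels"][:,:,::-1]); print(n,c["mtx"],c["pose"].round(3),[k for k in c]); np.savez(f"{n}0.npz",**c)
print(ctrl.get_obs())
E
```

```text
top [[532.60277848   0.         272.34213858]
 [  0.         532.60277848 209.81623167]
 [  0.           0.           1.        ]] [[ 0.009  0.997 -0.071  0.387]
 [-1.     0.008 -0.012  0.002]
 [-0.011  0.071  0.997  1.781]
 [ 0.     0.     0.     1.   ]] ['pixels', 'z_map', 'mtx', 'pose']
side [[386.82834565   0.         273.68388067]
 [  0.         386.82834565 210.48763002]
 [  0.           0.           1.        ]] [[ 0.999  0.04  -0.029  0.482]
 [-0.049  0.783 -0.62  -0.623]
 [-0.002  0.621  0.784  0.867]
 [ 0.     0.     0.     1.   ]] ['pixels', 'z_map', 'mtx', 'pose']
{'time_s': 0.1, 'qpos': array([-1.18159193e+00,  3.00390400e-01,  1.52149897e+00,  5.94466610e-06,
        1.32067513e+00, -6.65969563e-02]), 'joint_vel': array([-0.00066586, -0.00277369, -0.00138347, -0.00011721, -0.00045935,
       -0.00081541]), 'tau': array([ 3.32320442e-04, -5.32647943e+01, -3.53284121e+01,  7.08558387e-02,
        2.34676333e-02, -6.13867860e-05]), 'ee_pos': array([ 0.24201651, -0.49364511,  0.20496532]), 'eef_rot': array([-3.14062335e+00, -7.04195393e-05,  4.55799845e-01]), 'force': array([-0.10716273,  0.32354626, -0.49343523]), 'moment': array([-0.03587489,  0.04180134, -0.03116238]), 'grip_force': 0.0, 'grip_width': 0.09413345075208213}
```

View pics/top0.png

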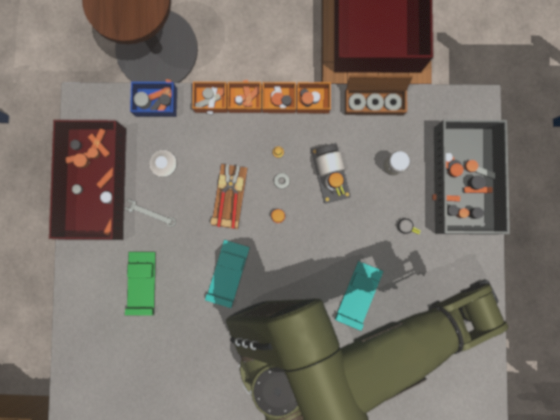

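View pics/side0.png

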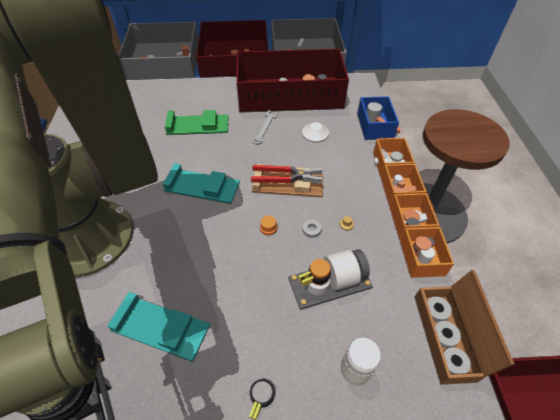

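The top view shows the pliers on the wooden rest around (230,195) with the jaws up, which is +x. The pump outlet is at about (336,181), with its yellow ears near (341,193). The side view shows the pliers at (287,177) and the cap and ears at (315,272). Next I'll measure these.

```bash
cat > h.py <<'E'
import numpy as np,cv2
def load(n,i=0): return dict(np.load(f"{n}{i}.npz"))
def cast(c,uv,z):
    uv=np.atleast_2d(uv).astype(float);K=c["mtx"];P=c["pose"]
    d=np.c_[(uv[:,0]-K[0,2])/K[0,0],-(uv[:,1]-K[1,2])/K[1,1],-np.ones(len(uv))]@P[:3,:3].T
    return P[:3,3]+d*((z-P[2,3])/d[:,2])[:,None]
def proj(c,X):
    K=c["mtx"];P=c["pose"];p=(np.atleast_2d(X)-P[:3,3])@P[:3,:3]
    return np.c_[K[0,2]+K[0,0]*p[:,0]/-p[:,2],K[1,2]-K[1,1]*p[:,1]/-p[:,2]]
def depthpts(c,m):
    v,u=np.nonzero(m);d=c["z_map"][v,u];K=c["mtx"]
    p=np.c_[(u-K[0,2])/K[0,0]*d,-(v-K[1,2])/K[1,1]*d,-d]
    return p@c["pose"][:3,:3].T+c["pose"][:3,3]
def mask(c,lo,hi,box):
    h=cv2.cvtColor(c["pixels"],cv2.COLOR_RGB2HSV);m=cv2.inRange(h,np.array(lo),np.array(hi))
    o=np.zeros_like(m);x0,y0,x1,y1=box;o[y0:y1,x0:x1]=m[y0:y1,x0:x1];return o
def blobs(m,amin=8):
    n,l,s,c=cv2.connectedComponentsWithStats(m)
    return [(i,s[i,4],c[i].round(1),s[i,:4]) for i in range(1,n) if s[i,4]>=amin],l
E
python3 - <<'E'
from h import *
B={"top":((205,155,255,235),(305,135,365,210)),"side":((240,150,335,205),(280,240,380,310))}
for n in B:
    c=load(n)
    for nm,lo,hi,b,z in(("red",(0,190,90),(4,255,255),B[n][0],.055),("orange",(7,160,120),(16,255,255),B[n][1],.098),("yellow",(22,150,100),(34,255,255),B[n][1],.083)):
        m=mask(c,lo,hi,b);bl,l=blobs(m)
        for i,a,ce,bx in bl:
            P=depthpts(c,l==i);v,u=np.nonzero(l==i)
            print(n,nm,a,ce,bx,"ray",cast(c,ce,z)[0].round(4),"depth med",np.median(P,0).round(3),"zmax",P[:,2].max().round(3))
            if nm=="red":
                r=cv2.fitLine(cast(c,np.c_[u,v],z)[:,:2].astype(np.float32),cv2.DIST_L2,0,.01,.01).ravel();print("   dir deg",np.degrees(np.arctan2(r[1],r[0])))
a=load("top")["pixels"][120:240,200:370,::-1];b=load("side")["pixels"][145:305,235:385,::-1]
a=cv2.resize(a,None,fx=2.3,fy=2.3,interpolation=3);a=cv2.resize(a,(400,282));b=cv2.resize(b,(400,427),interpolation=3)
o=np.zeros((427,800,3),np.uint8);o[:282,:400]=a;o[:,400:]=b;cv2.imwrite("pics/crop0.png",o)
E
```

```text
top orange 33 [334.4 175.9] [330 174  11   7] ray [ 0.6166 -0.1752  0.098 ] depth med [ 0.616 -0.174  0.098] zmax 0.105
side red 108 [271.3 168.9] [254 167  36   5] ray [0.5123 0.1747 0.055 ] depth med [0.512 0.182 0.048] zmax 0.056
   dir deg -7.1361017
side red 106 [272. 180.] [253 179  37   4] ray [0.5123 0.1304 0.055 ] depth med [0.513 0.138 0.047] zmax 0.055
   dir deg -3.8378937
side orange 251 [319.9 268. ] [310 260  20  18] ray [ 0.6066 -0.1863  0.098 ] depth med [ 0.607 -0.186  0.098] zmax 0.867
side yellow 21 [306.4 275.6] [303 273   7   6] ray [ 0.5758 -0.1959  0.083 ] depth med [ 0.577 -0.191  0.074] zmax 0.083
side yellow 34 [307.  281.5] [302 278  11   8] ray [ 0.5756 -0.2109  0.083 ] depth med [ 0.577 -0.207  0.075] zmax 0.083
```

View pics/crop0.png

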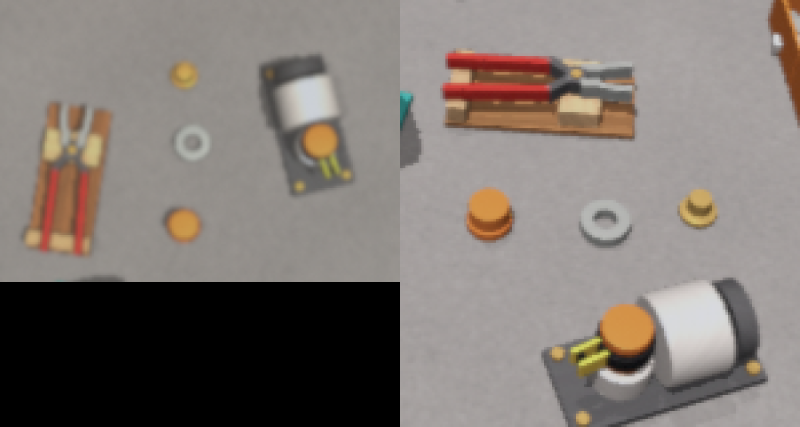

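The crop shows the pliers with handles toward −x and slightly −y, and the rivet at about (72,150) in the left crop. The ears point to −x and slightly −y from the cap. I'll refine this with both views.

```bash
cat > m.py <<'E'
from h import *
def rnd(x): return np.asarray(x).round(4).tolist()
def measure(i=0,do="all"):
    for n,bp,bq in(("top",(205,155,255,235),(305,135,365,210)),("side",(240,150,335,205),(280,240,380,310))):
        c=load(n,i); 
        m=mask(c,(0,130,70),(6,255,255),bp) | mask(c,(174,130,70),(180,255,255),bp)
        bl,l=blobs(m,20)
        for k,a,ce,bx in bl:
            v,u=np.nonzero(l==k);D=depthpts(c,l==k);t=D[:,2]>.050
            P=D[t][:,:2]; 
            if len(P)<10: P=cast(c,np.c_[u,v],.055)[:,:2]
            r=cv2.fitLine(P.astype(np.float32),cv2.DIST_L2,0,.01,.01).ravel()
            s=(P-r[2:])@r[:2]; print(n,"red",a,len(P),rnd(r[2:]),"deg",np.degrees(np.arctan(r[1]/r[0])).round(2),"ends",rnd(r[2:]+r[:2]*s.min()),rnd(r[2:]+r[:2]*s.max()))
        m=mask(c,(5,120,90),(17,255,255),bq);D=depthpts(c,m>0);g=(D[:,2]>.09)&(D[:,2]<.105)
        bl,l=blobs(m,60)
        for k,a,ce,bx in bl:
            e=cv2.fitEllipse(max(cv2.findContours((l==k).astype(np.uint8),0,1)[0],key=len)); print(n,"cap",a,"depthmean",rnd(D[g].mean(0)),"ellipse@.098",rnd(cast(c,e[0],.098)[0]),e)
        m=mask(c,(20,110,70),(36,255,255),bq);bl,l=blobs(m,5)
        for k,a,ce,bx in bl:
            D=depthpts(c,l==k);t=D[:,2]>.078
            print(n,"ear",a,bx,"top mean",rnd(D[t].mean(0)) if t.any() else None,"n",t.sum(),"all",rnd(D.mean(0)),"ray.083",rnd(cast(c,ce,.083)[0]))
E
python3 - <<'E'
from m import *
measure(0)
# plate & board by depth
for n,b in(("top",(300,130,370,215)),("side",(270,235,390,315))):
    c=load(n);m=np.zeros((420,560),bool);m[b[1]:b[3],b[0]:b[2]]=1
    h=cv2.cvtColor(c["pixels"],cv2.COLOR_RGB2HSV)
    D=depthpts(c,m);g=(D[:,2]>.009)
    r=cv2.minAreaRect(D[g][:,:2].astype(np.float32));print(n,"plate+pump rect",r)
    g=D[:,2]>.05;r=cv2.minAreaRect(D[g][:,:2].astype(np.float32));print(n,"barrel etc",r)
for n,b in(("top",(205,155,255,235)),("side",(240,150,335,205))):
    c=load(n);m=np.zeros((420,560),bool);m[b[1]:b[3],b[0]:b[2]]=1
    D=depthpts(c,m);g=(D[:,2]>.006)
    print(n,"board",cv2.minAreaRect(D[g][:,:2].astype(np.float32)))
    g=(D[:,2]>.048)&(D[:,2]<.06)
    P=D[g];print(" pliers top z",P[:,2].mean(),cv2.minAreaRect(P[:,:2].astype(np.float32)))
c=load("top");h=cv2.cvtColor(c["pixels"],cv2.COLOR_RGB2HSV)
print("table z",[rnd(np.median(depthpts(load(n),np.pad(np.ones((20,20),bool),((y,380-y+20),(x,540-x))))[:,2])) for n,x,y in(("top",290,195-0),("side",220,250))])
E
```

```text
top red 126 90 [0.5128999948501587, 0.18970000743865967] deg -7.48 ends [0.4587, 0.1968] [0.5669, 0.1826]
top red 123 96 [0.5069000124931335, 0.14589999616146088] deg -4.03 ends [0.453, 0.1497] [0.5605, 0.1421]
top cap 117 depthmean [0.6105, -0.1769, 0.0976] ellipse@.098 [0.6062, -0.1782, 0.098] ((335.3385009765625, 179.15235900878906), (13.128606796264648, 13.277223587036133), 61.08098220825195)
top ear 17 [339 185   5   8] top mean [0.5764, -0.1989, 0.0847] n 13 all [0.5773, -0.1985, 0.0822] ray.083 [0.5772, -0.1985, 0.083]
top ear 16 [336 187   4   8] top mean [0.5724, -0.1866, 0.0859] n 12 all [0.5711, -0.1869, 0.0829] ray.083 [0.571, -0.187, 0.083]
top ear 5 [346 193   2   3] top mean None n 0 all [0.5679, -0.2239, 0.0191] ray.083 [0.5613, -0.2158, 0.083]
top ear 6 [326 198   3   3] top mean None n 0 all [0.5506, -0.1585, 0.0185] ray.083 [0.5448, -0.1525, 0.083]
side red 224 113 [0.5131999850273132, 0.1843000054359436] deg -7.4 ends [0.4587, 0.1913] [0.5676, 0.1772]
side red 265 133 [0.5065000057220459, 0.13500000536441803] deg 89.05 ends [0.494, -0.6233] [0.5067, 0.1497]
side c
[... 975 characters left out ...]
29, 0.19574959576129913), 61.79328155517578)
side barrel etc ((0.551910936832428, -0.351286381483078), (0.542699933052063, 0.1433015763759613), 60.78212356567383)
top board ((0.5412287712097168, 0.12627406418323517), (0.3130234479904175, 0.24348843097686768), 1.03702712059021)
 pliers top z 0.05444872726140485 ((0.5555709004402161, 0.16116639971733093), (0.056689269840717316, 0.2064552754163742), 82.91506958007812)
side board ((0.5119538903236389, -0.20491337776184082), (0.8373147249221802, 0.21134816110134125), 82.86451721191406)
 pliers top z 0.05375332510635724 ((0.5557799339294434, 0.15958717465400696), (0.0570124052464962, 0.2040371596813202), 85.53125762939453)
table z [0.0004, 0.0003]
```

Request:
{"fn": "servo_tool", "kwargs": {
  "plan": [
    [100,0.045,-0.0385,0,0,0,0],
    [100,0.045,-0.0385,0,0,0,0],
    [100,0.045,-0.0385,0,0,0,0],
    [100,0.045,-0.0385,0,0,0,0],
    [100,0.045,-0.0385,0,0,0,0],
    [100,0.045,-0.0385,0,0,0,0],
    [100,0.045,-0.0385,0,0,0,0],
    [100,0.045,-0.0385,0,0,0,0]
  ]
}}

```text
time_s: 1.1
ee_pos: [0.4301, -0.0569, 0.2055]
eef_rot: [3.141, -0.0, 0.456]
force: [0.8, -0.8, 0.5]
grip_width: 0.0941
grip_force: 0.0
```

Request:
{"fn": "servo_tool", "kwargs": {
  "plan": [
    [100,0.046,-0.0387,0,0,0,0],
    [100,0.046,-0.0387,0,0,0,0],
    [100,0.046,-0.0387,0,0,0,0],
    [100,0.046,-0.0387,0,0,0,0],
    [100,0,0,0.015,0,0,0.139],
    [100,0,0,0.015,0,0,0.139],
    [100,0,0,0.015,0,0,0.139],
    [100,0,0,0.015,0,0,0.139]
  ]
}}

```text
time_s: 2.1
ee_pos: [0.5266, 0.1612, 0.1446]
eef_rot: [3.141, 0.001, -0.105]
force: [0.2, 0.1, -0.9]
grip_width: 0.0941
grip_force: 0.0
```

Request:
{"fn": "servo_tool", "kwargs": {
  "plan": [
    [100,0,-0.002,0.03,0,0,0],
    [100,0,0,0.03,0,0,0],
    [100,0,0,0.03,0,0,0],
    [100,0,0,0.0285,0,0,0],
    [80,0,0,0,0,0,0],
    [65,0,0,0,0,0,0],
    [56,0,0,0,0,0,0],
    [52,0,0,0,0,0,0]
  ],
  "force": 15
}}

```text
time_s: 3.1
ee_pos: [0.5274, 0.1632, 0.0277]
eef_rot: [-3.141, -0.001, -0.1]
force: [0.3, -0.5, 0.7]
grip_width: 0.0576
grip_force: 0.2
```

Request:
{"fn": "servo_tool", "kwargs": {
  "plan": [
    [52,0,0,0,0,0,0],
    [52,0,0,0,0,0,0],
    [52,0,0,0,0,0,0],
    [52,0,0,0,0,0,0],
    [52,0,0,0,0,0,0],
    [52,0,0,0,0,0,0],
    [52,0,0,0,0,0,0],
    [52,0,0,0,0,0,0]
  ]
}}

```text
time_s: 4.1
ee_pos: [0.5274, 0.1634, 0.0276]
eef_rot: [-3.141, -0.001, -0.1]
force: [-1.9, 1.8, 6.7]
grip_width: 0.049
grip_force: 8.6
```

Request:
{"fn": "servo_tool", "kwargs": {
  "plan": [
    [52,0,0,-0.005,0,0,0],
    [52,0,0,-0.01,0,0,0],
    [52,0,0,-0.02,0,0,0],
    [52,0,0,-0.025,0,0,0],
    [52,0,0,-0.03,0,0,0],
    [52,0,0,-0.025,0,0,0],
    [52,0,0,-0.02,0,0,0],
    [52,0,0,-0.005,0,0,0]
  ]
}}

```text
time_s: 5.1
ee_pos: [0.5274, 0.1632, 0.1685]
eef_rot: [-3.141, -0.002, -0.1]
force: [0.6, -0.7, -1.1]
grip_width: 0.0486
grip_force: 5.2
```

```bash
python3 - <<'E'
from station import ctrl
import cv2,numpy as np
ims=[]
for n in("top","side"):
    c=ctrl.camera(n); np.savez(f"{n}1.npz",**c); ims.append(c["pixels"][:,:,::-1])
a=cv2.resize(ims[0][130:250,190:370],(400,267),interpolation=3);b=cv2.resize(ims[1][100:310,220:400],(400,467),interpolation=3)
o=np.zeros((467,800,3),np.uint8);o[:267,:400]=a;o[:,400:]=b;cv2.imwrite("pics/crop1.png",o)
o=ctrl.get_obs();print(o["ee_pos"],o["grip_width"],o["grip_force"],o["force"])
E
```

```text
[0.52703657 0.16311681 0.16713012] 0.04896598377979461 5.205748155713081 [-0.17997819 -0.9993175  -1.10098583]
```

View pics/crop1.png

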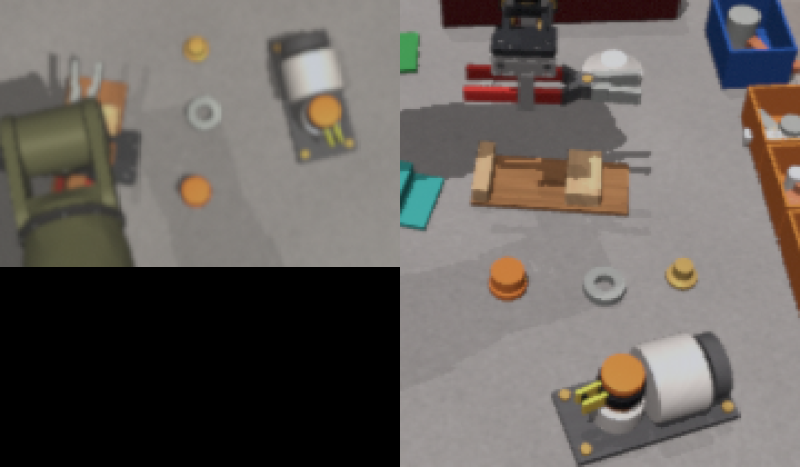

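The pliers are lifted and level, and the rest is now clear at about (550,185) in the right crop. The clip is still open at (592,398). Now I'll carry them to the front of the clip.

Request:
{"fn": "servo_tool", "kwargs": {
  "plan": [
    [52,-0.005,0.02,0,0,0,0],
    [52,-0.0095,0.042,0,0,0,0],
    [52,-0.012,0.055,0,0,0,0],
    [52,-0.013,0.06,0,0,0,0],
    [52,-0.013,0.06,0,0,0,0],
    [52,-0.013,0.06,0,0,0,0],
    [52,-0.012,0.055,0,0,0,0],
    [52,-0.01,0.045,0,0,0,0]
  ]
}}

```text
time_s: 6.2
ee_pos: [0.3982, -0.2252, 0.1663]
eef_rot: [-3.141, 0.001, -0.102]
force: [-0.0, 0.7, -1.8]
grip_width: 0.049
grip_force: 5.2
```

Request:
{"fn": "servo_tool", "kwargs": {
  "plan": [
    [52,-0.0075,0.03,0,0,0,0],
    [52,0,0.01,0,0,0,0],
    [52,0,0,0.01,0,0,-0.08],
    [52,0,0,0.025,0,0,-0.11],
    [52,0,0,0.025,0,0,-0.11],
    [52,0,0,0.025,0,0,-0.1],
    [52,0,0,0.02,0,0,-0.05],
    [52,0,0,0.009,0,0,0]
  ]
}}

```text
time_s: 7.2
ee_pos: [0.3883, -0.2613, 0.0518]
eef_rot: [-3.14, 0.001, 0.35]
force: [0.4, 0.1, -1.6]
grip_width: 0.049
grip_force: 5.2
```

```bash
python3 - <<'E'
from station import ctrl
import cv2,numpy as np
ims=[]
for n in("top","side"):
    c=ctrl.camera(n); np.savez(f"{n}2.npz",**c); ims.append(c["pixels"][:,:,::-1])
a=cv2.resize(ims[0][150:240,300:390],(400,400),interpolation=3);b=cv2.resize(ims[1][240:340,240:340],(400,400),interpolation=3)
cv2.imwrite("pics/crop2.png",np.hstack([a,b]))
o=ctrl.get_obs();print(o["ee_pos"],o["eef_rot"],o["grip_width"],o["grip_force"],o["force"])
E
```

```text
[ 0.38846181 -0.26162661  0.05233148] [-3.14029234e+00  7.70087239e-04  3.48896389e-01] 0.048622957250056525 5.205171927809715 [-0.84497657 -0.17014312 -1.40232106]
```

View pics/crop2.png

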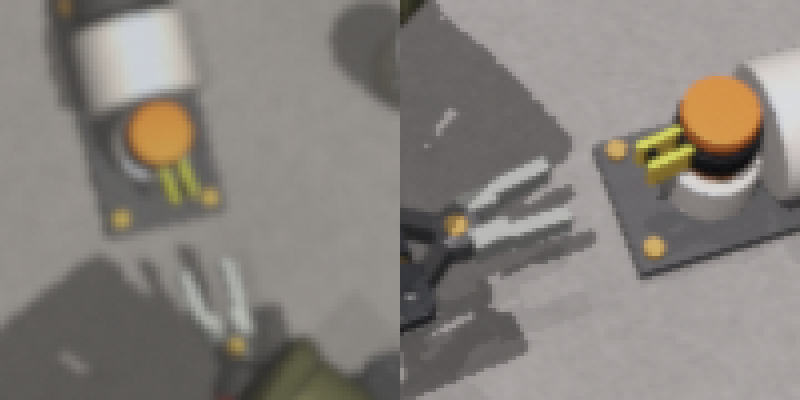

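The jaws face the ears. In the top crop the tips are at (183,250) and (231,260) with the rivet at (236,344). In the side crop the tips are at (545,160) and (572,213) with the rivet at (457,226). I'll compute the relative geometry on the shared plane z≈0.0825.

```bash
python3 - <<'E'
from m import *
# pixel boxes
Bx={"top":dict(riv=(345,220,362,233),ear=(333,180,350,200),jaw=(335,200,362,222)),"side":dict(riv=(248,288,262,304),ear=(296,268,316,290),jaw=(256,272,288,306))}
for n in Bx:
    c=load(n,2);b=Bx[n]
    def top(lo,hi,box,z0=.076,z1=.09):
        m=mask(c,lo,hi,box)>0;v,u=np.nonzero(m);D=depthpts(c,m);g=(D[:,2]>z0)&(D[:,2]<z1)
        return D[g],np.c_[u,v][g]
    D,uv=top((12,90,80),(32,255,255),b["riv"],.07,.1);R=cast(c,uv.mean(0),.083)[0][:2];print(n,"rivet",len(D),rnd(R),"depth",rnd(D.mean(0)))
    D,uv=top((20,110,60),(36,255,255),b["ear"]);E=cast(c,uv,.083)[:,:2]
    k=cv2.kmeans(E.astype(np.float32),2,None,(3,50,1e-5),5,0);mid=k[2].mean(0);print(" ears px",len(E),"kmeans",rnd(k[2]),"mid",rnd(mid),"mean",rnd(E.mean(0)),"z",rnd(D[:,2].mean()))
    for j in(0,1):
        r=cv2.fitLine(E[k[1].ravel()==j].astype(np.float32),2,0,.01,.01).ravel();print("   ear dir",np.degrees(np.arctan(r[1]/r[0])).round(1))
    m=np.zeros((420,560),bool);x0,y0,x1,y1=b["jaw"];m[y0:y1,x0:x1]=1;D=depthpts(c,m);v,u=np.nonzero(m);g=(D[:,2]>.074)&(D[:,2]<.09);J=cast(c,np.c_[u,v][g],.082)[:,:2]
    d=J-R;s=np.array([np.cos(.35),np.sin(.35)]);t=np.array([-s[1],s[0]])
    for lo in np.arange(.02,.07,.006):
        q=d@t;w=((d@s)>lo)&((d@s)<lo+.006)
        if w.any():print("  s",lo.round(3),"t left",rnd(q[w&(q>0)].mean()),"right",rnd(q[w&(q<0)].mean()),"max/min",rnd(q[w].max()),rnd(q[w].min()),w.sum())
    print(" max s",(d@s).max())
    C=mask(c,(5,120,90),(17,255,255),(320,160,350,190) if n=="top" else (308,255,335,285));l=blobs(C,40)
    cc=cv2.minEnclosingCircle(max(cv2.findContours(C,0,1)[0],key=len));A=cast(c,cc[0],.098)[0][:2];print(" cap",rnd(A),"pxr",cc[1], "ear mid in pliers frame s,t:",rnd([(mid-R)@s,(mid-R)@t]),"axis s,t:",rnd([(A-R)@s,(A-R)@t]))
E
```

```text
top rivet 12 [0.4536, -0.2344] depth [0.4537, -0.2348, 0.0803]
 ears px 28 kmeans [[0.5695000290870667, -0.19619999825954437], [0.5817000269889832, -0.19050000607967377]] mid [0.5756000280380249, -0.19329999387264252] mean [0.5752, -0.1935] z 0.082
   ear dir -67.0
   ear dir -71.3
  s 0.02 t left 0.0062 right -0.0104 max/min 0.0062 -0.014 7
  s 0.026 t left 0.0133 right -0.0119 max/min 0.0182 -0.0162 12
  s 0.032 t left 0.015 right -0.0148 max/min 0.0201 -0.0184 13
  s 0.038 t left 0.0135 right -0.0145 max/min 0.0168 -0.0176 9
  s 0.044 t left 0.0175 right -0.0159 max/min 0.0206 -0.0198 11
  s 0.05 t left 0.0167 right -0.0149 max/min 0.0195 -0.019 9
  s 0.056 t left 0.0163 right -0.0166 max/min 0.0203 -0.0201 9
 max s 0.06174424210441425
 cap [0.6051, -0.1787] pxr 7.382511615753174 ear mid in pliers frame s,t: [0.1287, -0.0033] axis s,t: [0.1614, 0.0004]
side rivet 22 [0.4543, -0.2404] depth [0.4542, -0.2392, 0.0806]
 ears px 86 kmeans [[0.5813999772071838, -0.19599999487400055], [0.5672000050544739, -0.2020999938249588]] mid [0.5742999911308289, -0.19910000264644623] mean [0.5743, -0.1991] z 0.0821
   ear dir -67.6
   ear dir -68.0
  s 0.02 t left 0.0109 right -0.0114 max/min 0.0166 -0.0178 29
  s 0.026 t left 0.0133 right -0.0139 max/min 0.018 -0.0186 24
  s 0.032 t left 0.0138 right -0.0153 max/min 0.0192 -0.0207 26
  s 0.038 t left 0.0144 right -0.0152 max/min 0.0197 -0.0194 23
  s 0.044 t left 0.015 right -0.0156 max/min 0.0194 -0.0206 22
  s 0.05 t left 0.0152 right -0.016 max/min 0.02 -0.0215 23
  s 0.056 t left 0.0157 right -0.0165 max/min 0.0205 -0.0219 21
 max s 0.06191755422474492
 cap [0.6062, -0.1868] pxr 10.000632286071777 ear mid in pliers frame s,t: [0.1269, -0.0023] axis s,t: [0.161, -0.0017]
```

Request:
{"fn": "servo_tool", "kwargs": {
  "plan": [
    [53,0,0.006,0,0,0,-0.0225],
    [53,0,0.0053,-0.0005,0,0,-0.0225],
    [53,0.01,0,0,0,0,0],
    [53,0.01,0,0,0,0,0],
    [53,0.008,0,0,0,0,0],
    [53,0.004,0,0,0,0,0],
    [53,0,0,0,0,0,0],
    [53,0,0,0,0,0,0]
  ]
}}

```text
time_s: 8.3
ee_pos: [0.4222, -0.2604, 0.0534]
eef_rot: [-3.142, 0.0, 0.395]
force: [0.6, -0.4, -2.4]
grip_width: 0.0498
grip_force: 5.1
```

```bash
cat > rel.py <<'E'
from m import *
from station import ctrl
import sys
i=int(sys.argv[1]);ims=[]
o=ctrl.get_obs();yaw=o["eef_rot"][2];s=np.array([np.cos(yaw),np.sin(yaw)]);t=np.array([-s[1],s[0]])
print(rnd(o["ee_pos"]),rnd(o["eef_rot"]),o["grip_width"],o["grip_force"],rnd(o["force"]))
P0=np.array([.4536,-.2344]),np.array([.4543,-.2404]);off=[]
pc=np.array(o["ee_pos"][:2])+.07*s
for n,corr in(("top",np.array([.4536,-.2344])),("side",np.array([.4543,-.2404]))):
    c=ctrl.camera(n);np.savez(f"{n}{i}.npz",**c);ims.append(c["pixels"][:,:,::-1])
    bias=corr-(np.array([.3885,-.2616])+.07*np.array([np.cos(.349),np.sin(.349)]))
    R=pc+bias;px=proj(c,np.r_[R,.083])[0];x,y=px.astype(int)
    m=mask(c,(12,90,80),(32,255,255),(x-8,y-8,x+9,y+9));v,u=np.nonzero(m)
    if len(u):
        R2=cast(c,[u.mean(),v.mean()],.083)[0][:2];print(n,"rivet pred",rnd(R),"seen",rnd(R2),len(u))
    for w in("ear",):
        m=mask(c,(20,110,60),(36,255,255),(330,178,352,202) if n=="top" else (294,266,318,292))>0
        D=depthpts(c,m);g=(D[:,2]>.076)&(D[:,2]<.09);v,u=np.nonzero(m);E=cast(c,np.c_[u,v][g],.083)[:,:2]-R
        e=np.c_[E@s,E@t];print(" ears mean s,t",rnd(e.mean(0)),"range",rnd(e.min(0)),rnd(e.max(0)),"slope",np.polyfit(e[:,0],e[:,1],1).round(3))
a=cv2.resize(ims[0][165:230,315:380],(400,400),interpolation=3);b=cv2.resize(ims[1][245:310,265:330],(400,400),interpolation=3)
cv2.imwrite(f"pics/crop{i}.png",np.hstack([a,b]))
E
python3 rel.py 3
```

```text
[0.4222, -0.2604, 0.0534] [-3.1415, 0.0001, 0.3948] 0.049793102556793804 5.101753547787666 [0.5886, -0.3514, -2.4268]
top rivet pred [0.4861, -0.2302] seen [0.4845, -0.2313] 10
 ears mean s,t [0.0957, 0.0001] range [0.0817, -0.0091] [0.1091, 0.0094] slope [ 0.038 -0.004]
side rivet pred [0.4868, -0.2362] seen [0.4868, -0.235] 22
 ears mean s,t [0.0951, 0.0007] range [0.0795, -0.0101] [0.1107, 0.0119] slope [-0.005  0.001]
```

View pics/crop3.png

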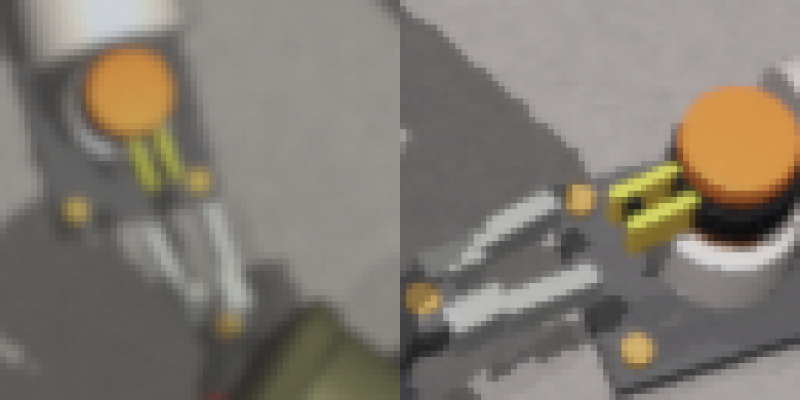

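In both crops the jaws straddle the line of the ears: lateral offset is under 1 mm and the angle matches. I'll advance 38 mm gently.

Request:
{"fn": "servo_tool", "kwargs": {
  "plan": [
    [53,0.008,0,0,0,0,0],
    [53,0.008,0,0,0,0,0],
    [53,0.006,0,0,0,0,0],
    [53,0.006,0,0,0,0,0],
    [53,0.005,0,0,0,0,0],
    [53,0.004,0,0,0,0,0],
    [53,0.001,0,0,0,0,0],
    [53,0,0,0,0,0,0]
  ]
}}

```text
time_s: 9.4
ee_pos: [0.4574, -0.2458, 0.0534]
eef_rot: [-3.142, 0.0, 0.395]
force: [-0.1, -0.9, -0.4]
grip_width: 0.0498
grip_force: 5.1
```

```bash
python3 rel.py 4
```

```text
[0.4574, -0.2458, 0.0534] [-3.1415, 0.0, 0.3948] 0.04979286750456336 5.101698786020279 [-0.13, -0.8866, -0.42]
top rivet pred [0.5213, -0.2156] seen [0.5197, -0.2159] 9
 ears mean s,t [0.0575, 0.0016] range [0.0442, -0.0079] [0.0698, 0.0094] slope [-0.027  0.003]
side rivet pred [0.522, -0.2216] seen [0.522, -0.2198] 24
 ears mean s,t [0.0575, 0.0007] range [0.0415, -0.0101] [0.0726, 0.0119] slope [-0.026  0.002]
```

View pics/crop4.png

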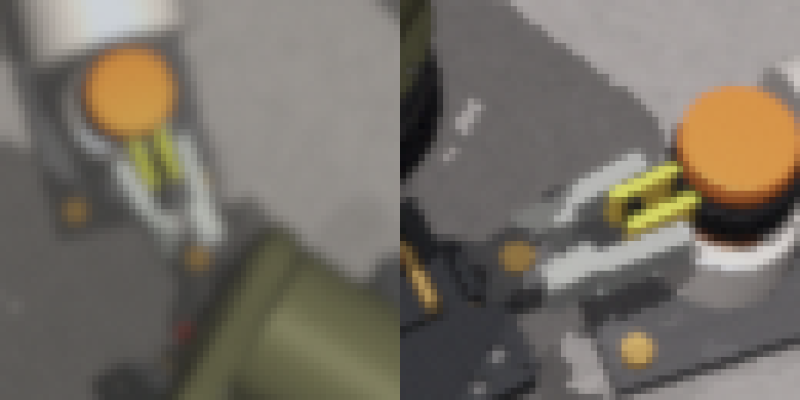

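The ears sit between the jaws in both views. I'll squeeze slowly with a capped force.

Request:
{"fn": "servo_tool", "kwargs": {
  "plan": [
    [52.6,0,0,0,0,0,0],
    [52.2,0,0,0,0,0,0],
    [51.8,0,0,0,0,0,0],
    [51.4,0,0,0,0,0,0],
    [51,0,0,0,0,0,0],
    [50.6,0,0,0,0,0,0],
    [50.2,0,0,0,0,0,0],
    [49.8,0,0,0,0,0,0]
  ],
  "force": 13
}}

```text
time_s: 10.5
ee_pos: [0.4574, -0.2458, 0.0534]
eef_rot: [-3.142, 0.0, 0.395]
force: [0.1, 0.2, -2.3]
grip_width: 0.0468
grip_force: 5.7
```

Request:
{"fn": "servo_tool", "kwargs": {
  "plan": [
    [49.6,0,0,0,0,0,0],
    [49.4,0,0,0,0,0,0],
    [49.2,0,0,0,0,0,0],
    [49,0,0,0,0,0,0],
    [48.8,0,0,0,0,0,0],
    [48.6,0,0,0,0,0,0],
    [48.4,0,0,0,0,0,0],
    [48.2,0,0,0,0,0,0]
  ]
}}

```text
time_s: 11.5
ee_pos: [0.4573, -0.2458, 0.0534]
eef_rot: [-3.141, 0.0, 0.395]
force: [-0.7, 0.9, -1.6]
grip_width: 0.0456
grip_force: 6.6
```

Request:
{"fn": "servo_tool", "kwargs": {
  "plan": [
    [48,0,0,0,0,0,0],
    [47.8,0,0,0,0,0,0],
    [47.6,0,0,0,0,0,0],
    [47.4,0,0,0,0,0,0],
    [47.2,0,0,0,0,0,0],
    [47,0,0,0,0,0,0],
    [46.8,0,0,0,0,0,0],
    [46.6,0,0,0,0,0,0]
  ]
}}

```text
time_s: 12.5
ee_pos: [0.4573, -0.2458, 0.0534]
eef_rot: [-3.141, 0.0, 0.395]
force: [-3.4, -1.3, -1.4]
grip_width: 0.0443
grip_force: 8.5
```

Request:
{"fn": "servo_tool", "kwargs": {
  "plan": [
    [46.4,0,0,0,0,0,0],
    [46.2,0,0,0,0,0,0],
    [46,0,0,0,0,0,0],
    [45.8,0,0,0,0,0,0],
    [45.6,0,0,0,0,0,0],
    [45.4,0,0,0,0,0,0],
    [45.2,0,0,0,0,0,0],
    [45,0,0,0,0,0,0]
  ]
}}

```text
time_s: 13.5
ee_pos: [0.4573, -0.2458, 0.0534]
eef_rot: [-3.142, 0.0, 0.395]
force: [-4.6, -2.2, -2.1]
grip_width: 0.0425
grip_force: 9.8
```

Request:
{"fn": "servo_tool", "kwargs": {
  "plan": [
    [44.8,0,0,0,0,0,0],
    [44.6,0,0,0,0,0,0],
    [44.5,0,0,0,0,0,0],
    [44.3,0,0,0,0,0,0],
    [44.2,0,0,0,0,0,0],
    [44,0,0,0,0,0,0],
    [43.8,0,0,0,0,0,0],
    [43.8,0,0,0,0,0,0]
  ]
}}

```text
time_s: 14.5
ee_pos: [0.4572, -0.2459, 0.0534]
eef_rot: [-3.141, 0.0, 0.395]
force: [-4.8, -2.3, -1.7]
grip_width: 0.0421
grip_force: 13.2
```

The grip force rose to its cap of 13 N and the wrist is being pushed back by about 5 N. This suggests the tips bear near the ear roots, where leverage is poor. I'll ease off, retract 7 mm so the jaws work further out on the ears, and squeeze again.

Request:
{"fn": "servo_tool", "kwargs": {
  "plan": [
    [45,0,0,0,0,0,0],
    [46.5,0,0,0,0,0,0],
    [48,0,0,0,0,0,0],
    [50,0,0,0,0,0,0],
    [51.5,0,0,0,0,0,0],
    [51.5,-0.002,0,0,0,0,0],
    [51.5,-0.003,0,0,0,0,0],
    [51.5,-0.002,0,0,0,0,0]
  ]
}}

```text
time_s: 15.5
ee_pos: [0.4507, -0.2486, 0.0534]
eef_rot: [-3.142, 0.0, 0.395]
force: [-1.1, -0.5, -2.1]
grip_width: 0.0486
grip_force: 5.4
```

```bash
python3 rel.py 5
```

```text
[0.4507, -0.2486, 0.0534] [-3.1415, 0.0001, 0.3947] 0.04860725395946203 5.350670367479324 [-1.0665, -0.4837, -2.0974]
top rivet pred [0.5146, -0.2184] seen [0.5129, -0.218] 9
 ears mean s,t [0.0645, 0.0006] range [0.0514, -0.0091] [0.0782, 0.0099] slope [-0.022  0.002]
side rivet pred [0.5153, -0.2244] seen [0.5159, -0.2231] 23
 ears mean s,t [0.0648, 0.0002] range [0.0487, -0.0116] [0.0807, 0.0109] slope [-0.05   0.003]
```

View pics/crop5.png

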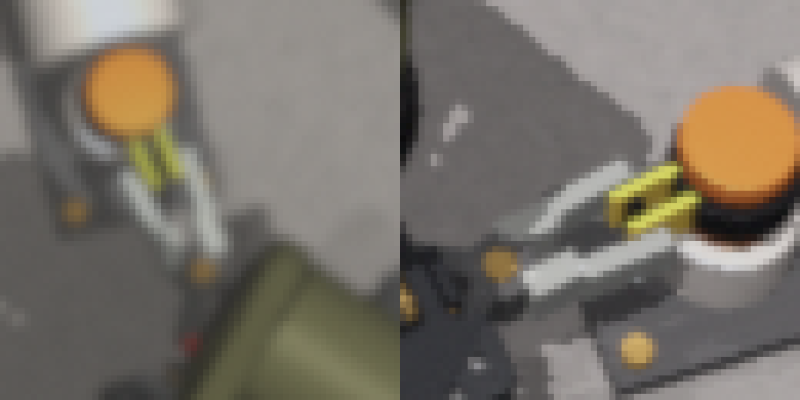

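The ears are still open and undamaged, and the tips now overlap the outer 12 mm of the ears. Squeezing again.

Request:
{"fn": "servo_tool", "kwargs": {
  "plan": [
    [51,0,0,0,0,0,0],
    [50.5,0,0,0,0,0,0],
    [50,0,0,0,0,0,0],
    [49.5,0,0,0,0,0,0],
    [49,0,0,0,0,0,0],
    [48.6,0,0,0,0,0,0],
    [48.2,0,0,0,0,0,0],
    [47.8,0,0,0,0,0,0]
  ],
  "force": 13
}}

```text
time_s: 16.6
ee_pos: [0.4509, -0.2485, 0.0534]
eef_rot: [3.142, -0.0, 0.395]
force: [0.3, -2.2, -2.3]
grip_width: 0.0448
grip_force: 6.4
```

Request:
{"fn": "servo_tool", "kwargs": {
  "plan": [
    [47.6,0,0,0,0,0,0],
    [47.4,0,0,0,0,0,0],
    [47.2,0,0,0,0,0,0],
    [47,0,0,0,0,0,0],
    [46.8,0,0,0,0,0,0],
    [46.6,0,0,0,0,0,0],
    [46.4,0,0,0,0,0,0],
    [46.2,0,0,0,0,0,0]
  ]
}}

```text
time_s: 17.6
ee_pos: [0.4508, -0.2485, 0.0534]
eef_rot: [-3.141, 0.0, 0.395]
force: [-2.5, -1.7, -1.5]
grip_width: 0.0438
grip_force: 8.0
```

Request:
{"fn": "servo_tool", "kwargs": {
  "plan": [
    [46,0,0,0,0,0,0],
    [45.8,0,0,0,0,0,0],
    [45.6,0,0,0,0,0,0],
    [45.4,0,0,0,0,0,0],
    [45.2,0,0,0,0,0,0],
    [45,0,0,0,0,0,0],
    [44.8,0,0,0,0,0,0],
    [44.6,0,0,0,0,0,0]
  ]
}}

```text
time_s: 18.6
ee_pos: [0.4508, -0.2485, 0.0534]
eef_rot: [-3.141, 0.0, 0.395]
force: [-5.4, -1.4, -1.4]
grip_width: 0.042
grip_force: 10.6
```

Request:
{"fn": "servo_tool", "kwargs": {
  "plan": [
    [44.5,0,0,0,0,0,0],
    [44.4,0,0,0,0,0,0],
    [44.2,0,0,0,0,0,0],
    [44.1,0,0,0,0,0,0],
    [44,0,0,0,0,0,0],
    [43.8,0,0,0,0,0,0],
    [43.7,0,0,0,0,0,0],
    [43.6,0,0,0,0,0,0]
  ]
}}

```text
time_s: 19.6
ee_pos: [0.4506, -0.2485, 0.0533]
eef_rot: [-3.141, 0.001, 0.395]
force: [-6.9, -2.1, -1.3]
grip_width: 0.0413
grip_force: 12.6
```

Request:
{"fn": "servo_tool", "kwargs": {
  "plan": [
    [43.6,-0.0003,0,0,0,0,0],
    [43.6,-0.0003,0,0,0,0,0],
    [43.6,0,0,0,0,0,0],
    [43.5,0,0,0,0,0,0],
    [43.4,0,0,0,0,0,0],
    [43.3,0,0,0,0,0,0],
    [43.2,0,0,0,0,0,0],
    [43.1,0,0,0,0,0,0]
  ]
}}

```text
time_s: 20.6
ee_pos: [0.4504, -0.2488, 0.0535]
eef_rot: [3.142, -0.0, 0.395]
force: [-2.2, -0.6, -0.5]
grip_width: 0.0407
grip_force: 10.9
```

Request:
{"fn": "servo_tool", "kwargs": {
  "plan": [
    [43,0,0,0,0,0,0],
    [42.9,0,0,0,0,0,0],
    [42.8,-0.0002,0,0,0,0,0],
    [42.7,0,0,0,0,0,0],
    [42.6,0,0,0,0,0,0],
    [42.5,0,0,0,0,0,0],
    [42.4,0,0,0,0,0,0],
    [42.3,0,0,0,0,0,0]
  ]
}}

```text
time_s: 21.6
ee_pos: [0.4502, -0.2488, 0.0534]
eef_rot: [-3.142, 0.0, 0.395]
force: [-3.4, -0.4, -1.6]
grip_width: 0.0399
grip_force: 10.2
```

Request:
{"fn": "servo_tool", "kwargs": {
  "plan": [
    [42.2,-0.0002,0,0,0,0,0],
    [42.1,0,0,0,0,0,0],
    [42.0,0,0,0,0,0,0],
    [41.9,0,0,0,0,0,0],
    [41.8,0,0,0,0,0,0],
    [41.7,0,0,0,0,0,0],
    [41.6,0,0,0,0,0,0],
    [41.5,0,0,0,0,0,0]
  ]
}}

```text
time_s: 22.6
ee_pos: [0.45, -0.2489, 0.0534]
eef_rot: [-3.142, 0.0, 0.395]
force: [-2.1, 0.2, -2.0]
grip_width: 0.0394
grip_force: 8.4
```

Request:
{"fn": "servo_tool", "kwargs": {
  "plan": [
    [41.4,-0.0001,0,0,0,0,0],
    [41.3,0,0,0,0,0,0],
    [41.2,0,0,0,0,0,0],
    [41.1,0,0,0,0,0,0],
    [41.0,0,0,0,0,0,0],
    [41.0,0,0,0,0,0,0],
    [41.0,0,0,0,0,0,0],
    [41.0,0,0,0,0,0,0]
  ]
}}

```text
time_s: 23.6
ee_pos: [0.45, -0.2489, 0.0535]
eef_rot: [3.142, -0.0, 0.395]
force: [-0.6, 0.9, -1.1]
grip_width: 0.0387
grip_force: 6.8
```

Request:
{"fn": "servo_tool", "kwargs": {
  "plan": [
    [40.9,0,0,0,0,0,0],
    [40.8,0,0,0,0,0,0],
    [40.7,0,0,0,0,0,0],
    [40.6,0,0,0,0,0,0],
    [40.5,0,0,0,0,0,0],
    [40.5,0,0,0,0,0,0],
    [40.5,0,0,0,0,0,0],
    [40.5,0,0,0,0,0,0]
  ]
}}

```text
time_s: 24.6
ee_pos: [0.4499, -0.2489, 0.0535]
eef_rot: [3.142, -0.0, 0.395]
force: [-0.4, 1.1, -1.2]
grip_width: 0.0381
grip_force: 7.0
```

```bash
python3 rel.py 6; python3 -c "
import numpy as np
from h import *
c=load('side',6)
for i in (4,5,6):
    c=load('side',i);m=mask(c,(20,110,60),(36,255,255),(294,266,318,292))>0;D=depthpts(c,m);print(i,m.sum())"
```

```text
[0.4499, -0.2489, 0.0535] [3.1416, -0.0, 0.3948] 0.03809271727409386 7.003655937005533 [-0.3575, 1.1435, -1.1765]
top rivet pred [0.5139, -0.2187] seen [0.5142, -0.217] 8
 ears mean s,t [0.0667, 0.0022] range [0.0523, -0.0044] [0.0797, 0.0087] slope [0.01  0.002]
side rivet pred [0.5146, -0.2247] seen [0.5164, -0.2219] 22
 ears mean s,t [0.0657, 0.0018] range [0.0492, -0.0071] [0.0799, 0.011] slope [-0.023  0.003]
4 112
5 114
6 86
```

View pics/crop6.png

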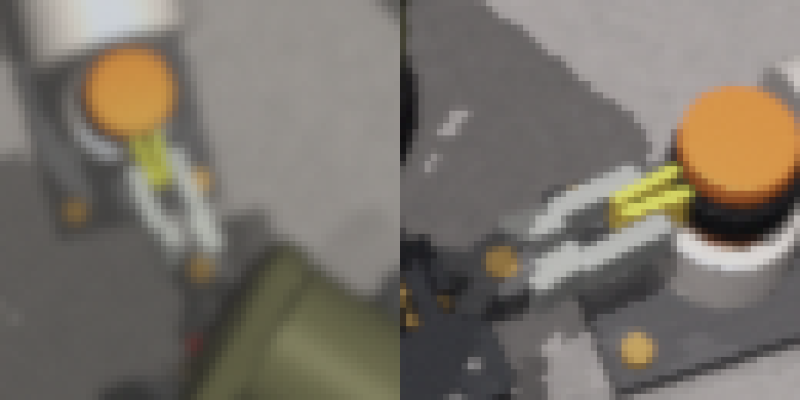

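The ears look shut: the top-view span dropped from 19 to 13 mm and the force fell to the spring level. I'll open slowly and check that they stay shut.

Request:
{"fn": "servo_tool", "kwargs": {
  "plan": [
    [41,0,0,0,0,0,0],
    [42,0,0,0,0,0,0],
    [43,0,0,0,0,0,0],
    [44,0,0,0,0,0,0],
    [45,0,0,0,0,0,0],
    [46,0,0,0,0,0,0],
    [47,0,0,0,0,0,0],
    [47,0,0,0,0,0,0]
  ]
}}

```text
time_s: 25.7
ee_pos: [0.4499, -0.2489, 0.0534]
eef_rot: [3.142, -0.0, 0.395]
force: [0.2, -0.1, -2.2]
grip_width: 0.0441
grip_force: 5.9
```

```bash
python3 rel.py 7
```

```text
[0.4499, -0.2489, 0.0534] [3.1416, -0.0, 0.3948] 0.04412760908379967 5.902237370610237 [0.1505, -0.0619, -2.1734]
top rivet pred [0.5139, -0.2187] seen [0.5129, -0.218] 9
 ears mean s,t [0.0638, 0.0015] range [0.0523, -0.0049] [0.0779, 0.0082] slope [ 0.099 -0.005]
side rivet pred [0.5146, -0.2247] seen [0.5159, -0.2229] 24
 ears mean s,t [0.0651, 0.0021] range [0.0483, -0.0062] [0.0799, 0.0109] slope [-0.008  0.003]
```

View pics/crop7.png

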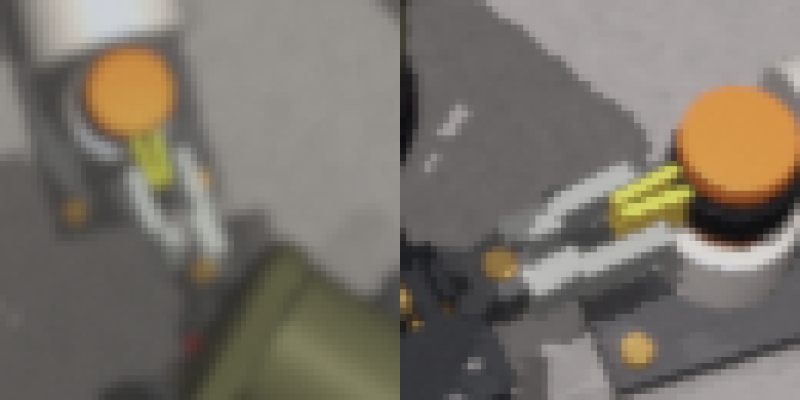

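The clip stays shut with the jaws clear of it. Now I'll back out, lift and carry the pliers back.

Request:
{"fn": "servo_tool", "kwargs": {
  "plan": [
    [49,0,0,0,0,0,0],
    [51,0,0,0,0,0,0],
    [52,-0.003,0,0,0,0,0],
    [52,-0.008,0,0,0,0,0],
    [52,-0.014,0,0,0,0,0],
    [52,-0.02,0,0,0,0,0],
    [52,-0.02,0,0,0,0,0],
    [52,-0.01,0,0,0,0,0]
  ],
  "force": 15
}}

```text
time_s: 26.8
ee_pos: [0.3793, -0.2784, 0.0536]
eef_rot: [3.142, 0.0, 0.394]
force: [-0.6, -1.1, -1.8]
grip_width: 0.0489
grip_force: 5.2
```

Request:
{"fn": "servo_tool", "kwargs": {
  "plan": [
    [52,0,0,-0.01,0,0,0],
    [52,0,0,-0.025,0,0,0],
    [52,0,0,-0.03,0,0,0.05],
    [52,0,0,-0.03,0,0,0.1],
    [52,0,0,-0.015,0,0,0.12],
    [52,0,0,-0.003,0,0,0.12],
    [52,0,0,0,0,0,0.08],
    [52,0,0,0,0,0,0.025]
  ]
}}

```text
time_s: 27.8
ee_pos: [0.3811, -0.2777, 0.1671]
eef_rot: [3.141, -0.001, -0.1]
force: [-0.6, -0.3, -1.8]
grip_width: 0.0489
grip_force: 5.2
```

Request:
{"fn": "servo_tool", "kwargs": {
  "plan": [
    [52,0.0045,-0.02,0,0,0,0],
    [52,0.01,-0.045,0,0,0,0],
    [52,0.0135,-0.06,0,0,0,0],
    [52,0.0135,-0.06,0,0,0,0],
    [52,0.0135,-0.06,0,0,0,0],
    [52,0.0135,-0.06,0,0,0,0],
    [52,0.0135,-0.06,0,0,0,0],
    [52,0.01,-0.045,0,0,0,0]
  ]
}}

```text
time_s: 28.8
ee_pos: [0.5136, 0.1237, 0.1668]
eef_rot: [-3.141, -0.0, -0.098]
force: [0.1, -0.3, -2.2]
grip_width: 0.0487
grip_force: 5.2
```

Request:
{"fn": "servo_tool", "kwargs": {
  "plan": [
    [52,0.0065,-0.03,0,0,0,0],
    [52,0.003,-0.0135,0,0,0,0],
    [52,0,0,0.01,0,0,0],
    [52,0,0,0.025,0,0,0],
    [52,0,0,0.03,0,0,0],
    [52,0,0,0.025,0,0,0],
    [52,0,0,0.01,0,0,0],
    [52,0,0,0,0,0,0]
  ]
}}

```text
time_s: 29.8
ee_pos: [0.5269, 0.1626, 0.0663]
eef_rot: [3.141, 0.001, -0.101]
force: [-0.7, -0.2, -1.5]
grip_width: 0.0488
grip_force: 5.2
```

Request:
{"fn": "servo_tool", "kwargs": {
  "plan": [
    [52,0,-0.0008,0.01,0,0,0],
    [52,0,0,0.01,0,0,0],
    [52,0,0,0.008,0,0,0],
    [52,0,0,0.005,0,0,0],
    [52,0,0,0.003,0,0,0],
    [52,0,0,0.001,0,0,0],
    [52,0,0,0.001,0,0,0],
    [52,0,0,0,0,0,0]
  ]
}}

```text
time_s: 30.8
ee_pos: [0.5272, 0.1641, 0.0285]
eef_rot: [-3.142, -0.0, -0.1]
force: [0.1, -0.3, -1.8]
grip_width: 0.0487
grip_force: 5.2
```

Request:
{"fn": "servo_tool", "kwargs": {
  "plan": [
    [52,0,0,0.0005,0,0,0],
    [52,0,0,0.0005,0,0,0],
    [52,0,0,0,0,0,0],
    [54,0,0,0,0,0,0],
    [56,0,0,0,0,0,0],
    [59,0,0,0,0,0,0],
    [70,0,0,0,0,0,0],
    [85,0,0,0,0,0,0]
  ]
}}

```text
time_s: 31.8
ee_pos: [0.527, 0.1641, 0.0273]
eef_rot: [3.142, 0.0, -0.1]
force: [0.2, -0.4, -0.3]
grip_width: 0.0722
grip_force: 0.0
```

Request:
{"fn": "servo_tool", "kwargs": {
  "plan": [
    [100,0,0,0,0,0,0],
    [100,0,0,0,0,0,0],
    [100,0,0,0,0,0,0],
    [100,0,0,-0.01,0,0,0],
    [100,0,0,-0.02,0,0,0],
    [100,0,0,-0.05,0,0,0],
    [100,0,0,-0.06,0,0,0],
    [100,0,0,-0.06,0,0,0]
  ]
}}

```text
time_s: 32.8
ee_pos: [0.5267, 0.164, 0.2302]
eef_rot: [-3.141, -0.001, -0.1]
force: [0.9, -0.1, -0.4]
grip_width: 0.0942
grip_force: 0.0
```

Request:
{"fn": "servo_tool", "kwargs": {
  "plan": [
    [100,-0.03,0.01,0,0,0,0],
    [100,-0.03,0.01,0,0,0,0],
    [100,-0.03,0.01,0,0,0,0],
    [100,-0.03,0.01,0,0,0,0],
    [100,-0.03,0.01,0,0,0,0],
    [100,0,0,0,0,0,0],
    [100,0,0,0,0,0,0],
    [100,0,0,0,0,0,0]
  ]
}}

```text
time_s: 33.8
ee_pos: [0.3734, 0.1295, 0.2275]
eef_rot: [-3.142, 0.0, -0.1]
force: [-0.1, -0.3, -0.2]
grip_width: 0.0941
grip_force: 0.0
```

```bash
python3 - <<'E'
from station import ctrl
from m import *
ims=[]
for n,b in(("top",(205,155,255,235)),("side",(240,150,335,205))):
    c=ctrl.camera(n);np.savez(f"{n}8.npz",**c);ims.append(c["pixels"][:,:,::-1])
    for i in(0,8):
        c=load(n,i);m=np.zeros((420,560),bool);m[b[1]:b[3],b[0]:b[2]]=1;D=depthpts(c,m);g=(D[:,2]>.048)&(D[:,2]<.06)&(abs(D[:,1]-.16)<.06);print(n,i,g.sum(),D[g][:,2].mean(),cv2.minAreaRect(D[g][:,:2].astype(np.float32)))
a=cv2.resize(ims[0][130:250,190:370],(400,267),interpolation=3);b=cv2.resize(ims[1][140:310,230:400],(400,400),interpolation=3)
o=np.zeros((400,800,3),np.uint8);o[:267,:400]=a;o[:,400:]=b;cv2.imwrite("pics/crop8.png",o)
o=ctrl.get_obs();print(o["ee_pos"],o["time_s"],o["force"])
E
```

```text
top 0 372 0.05444872726140485 ((0.5555709004402161, 0.16116639971733093), (0.056689269840717316, 0.2064552754163742), 82.91506958007812)
top 8 372 0.054525629580623194 ((0.5564406514167786, 0.16437672078609467), (0.056021809577941895, 0.20495368540287018), 86.21905517578125)
side 0 554 0.05375332510635724 ((0.5557799339294434, 0.15958717465400696), (0.0570124052464962, 0.2040371596813202), 85.53125762939453)
side 8 548 0.05365180783099893 ((0.5556052923202515, 0.15948304533958435), (0.060229215770959854, 0.20464323461055756), 85.48458099365234)
[0.37322225 0.12940717 0.22728466] 33.9 [ 0.0043196  -0.13825852  0.84527032]
```

View pics/crop8.png

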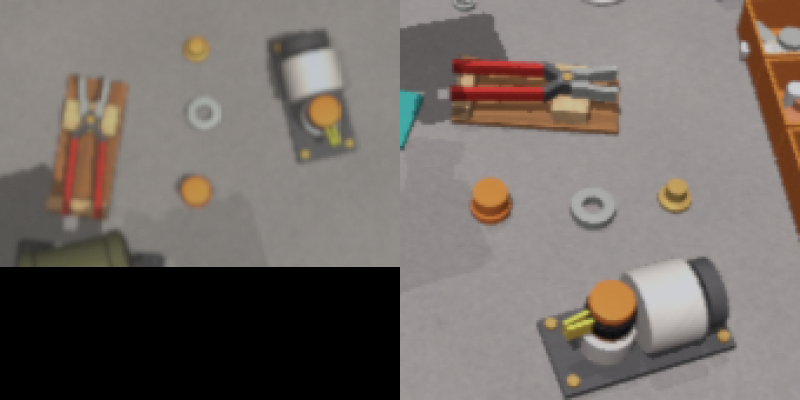

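The pliers lie open on the rest as they were at the start. The clip is shut at (578,325) in the right crop, the other parts are where they were, and the robot is clear. Handing in.

```bash
python3 -c "
from station import ctrl
print(ctrl.hand_in())"
```

```text
the job is handed in; nothing more can be done
None
```

I squeezed the hose clip shut with the pliers and it stayed shut with the jaws clear; the pliers are back flat and open on their rest, the gripper is clear, and I handed the job in at about 34 s (no verdict came back).

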